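# Hold up a balanced stem section for inspection

### The arm

A 7-joint arm with a two-finger parallel gripper is mounted at the origin on the work surface. World frame = base frame: x ahead of the robot, y to its left, z up, the work surface at z = 0. Lengths are in m, angles in rad, forces in N, time in s.
With the tool pointing down it reaches from about 0.425 to 0.95 m from the base axis. Payload 4.7 kg.
Tool frame: the origin (TCP) lies at the centre of the arm's flange, where the gripper is bolted on; the fingertips stand 182 mm ahead of it and the grasp point (between the pads) lies 164 mm ahead of it (ctrl.grip_point_offset is the distance from the TCP to the grasp point, in m); y points along the fingers, x is the direction in which the jaws open and shut, and the axes are right-handed (so a half turn about y gives the same grasp; the last joint's range is limited). The gripper opens to 87 mm and grips with 3 to 60 N. Pads are 19 mm wide; open, the fingers measure 117 mm over their backs; the gripper's body (75 mm by 190 mm) begins 51 mm behind the grasp point.
Start: joints at [1.091, 0.469, -0.049, 1.532, 0.024, 1.141, -0.082], TCP at [0.294, -0.608, 0.405] pointing down, gripper open.
Joint ranges: [-2.59, 2.59], [-0.33, 1.99], [-1.39, 1.29], [0.1, 2.45], [-1.04, 4.18], [0.21, 1.99], [-2.66, 2.66]. Speed limits (rad/s): [2.57, 2.57, 3.14, 3.14, 3.14, 3.14, 3.14].

### API

Orientations are given as a rotation vector (axis times angle).
In Python, from bench import ctrl gives the robot as it stands.
- The arm moves only by the tool servo_tool, never from a script. Its argument "motion" is a list that holds one entry, the list of rows, each a list of 4 numbers: the shift along the world's x, y, z in cm, then the turn about the world's z in rad. A call has 1 to 8 rows; each row shifts and turns the commanded pose from where the row before left it; what a row does not reach is not made up. A row lasts 1/10 s, in which the tool goes at most 50 mm and 8.59 degrees, less where a joint would pass 70% of its speed; a pose out of reach is approached as far as the arm can. A call with a gripper value outside its range is refused whole. "claw" is the finger opening in cm, from 0 to 8.7, set as the call begins (left out, the last holds). The fingers move at their own pace and stop on an object; "force" is the grip in N (left out, the last holds). Time passes only in rows, so rows that do not move let the fingers close. It gives the time, the measured TCP pose, the force and the opening at its end, in the units of the state.
- ctrl.read_state(): the state, without advancing time (a new reading comes with each control period).
- ctrl.read_camera(name): name is "scene" or "top" or "wrist"; returns the picture (400x640x3 uint8, red, green, blue); there is no depth.
- ctrl.camera_info(name): a dict with "mtx" (3x3 intrinsics, pixels), "world_to_cam" (4x4, takes a point from world to camera coordinates). Camera axes: x right, y up, looking along -z (the intrinsics and any distortion apply to the point x, -y, -z); pixel columns grow to the right and rows downward; lengths in m; the calibration is good to about 2 mm. A picture is of the moment at which its call begins: read the wrist's pose just before it. camera_info takes no time and is no camera call; for the wrist camera it gives the pose at the moment of the call.
- ctrl.hand_in(): hands the job in, once; it reports no verdict.
The state is a dict: "t": time; "joints": joint angles; "qvel": joint speeds; "joint_torque": joint torques, N m; "tcp_pos": TCP position; "orientation": TCP orientation; "wrist_force": force on the tool from outside, world axes, zero at the start; "moment": the same for the moment, N m; "width": finger opening in m.
Only numpy, scipy, OpenCV 4.12 (cv2) and the standard library are available. Lean on these libraries where they do the work, as an engineer would, in place of code of your own. Each camera call takes 0.05 s, during which the arm holds its last target. There are 200 camera calls.

### The job

Balance the round wooden stem section, lying flat, on top of the carrier's orange domed pad and let go of it. Then take the carrier by its black grip, lift it well clear of the bench (at least 10 cm of air under it) and keep it level and still in the air with the section still balanced on the dome; finish while holding it up, and leave the flask, the dish and the pruner alone.

Things in the scene. Friction and masses are not known exactly. Their poses are not given: they have to be found in the camera images.
- section: Round stem section, a wooden disc 50 mm across and 30 mm thick with dark bark and a pale face showing rings, about 40 g; it lies flat on the bench. Origin: centre of its underside; z is its axis and points up.
- carrier: Loose specimen carrier, about 370 g: a white tray 100 mm (its x) by 260 mm (its y) by 8 mm thick, standing on the bench. Origin: centre of the tray's underside, z up. In the middle stands a flat aluminium post, 14 mm along x and 26 mm along y, that carries the black grip. Centred 90 mm to its +y is the orange domed pad, centred 90 mm to its -y a steel counterweight (cylinder 52 mm across, top 38 mm above the bench). It balances at the grip once the section is on the dome.
- dome_top (a point): Highest point of the orange domed pad, 80 mm above the carrier's underside; axes as the carrier. The pad is a smooth half ball of radius 40 mm on an aluminium cylinder of the same radius, non-slip: a flat thing set centrally on it stays and nearly levels itself; each mm off centre tilts the section by about 2 degrees.
- grip (a point): Centre of the carrier's black grip block, 125 mm above the carrier's underside, straight above its origin; axes as the carrier. The block is 24 mm along the carrier's x (the sides to pinch), 40 mm along its y and 34 mm high (108 to 142 mm above the underside).
- flask: Bystander: empty green glass conical flask, 68 mm across the foot, 118 mm tall, upright. Origin: centre of its underside.
- dish: Bystander: flat clear round culture dish with green content, 75 mm across, 15 mm high. Origin: centre of its underside.
- pruner: Bystander: hand pruner with red handles lying flat, 190 mm long, 85 mm wide, 16 mm high. Origin: under its pivot; +x points to the blades.
Mind the look-alikes: they are no part of the job. Several things look just like the section: the one meant starts farthest to the robot's right.

How it is judged:
On the way, in this order (a step that is already met when the one before it is completed fails the run):
1. the stem section lies balanced and free on the dome while the carrier stands on the bench (distance between section and dome_top below 0.018 m and angle between section's own z axis and vertical below 0.35 rad and contact force between section and carrier above 0.1 N and contact force between section and the arm below 0.02 N and contact force between section and the fingers below 0.02 N and height (world z) of carrier below 0.01 m and linear speed of section below 0.03 m/s), for 0.3 s.
2. the carrier is lifted clear and level with the section on its dome (height (world z) of carrier above 0.085 m and angle between carrier's own z axis and vertical below 0.14 rad and distance between section and dome_top below 0.018 m), for 0.2 s.
At the end, for the whole second after the job is handed in: Carrier held in the fingers, underside over 85 mm above the bench, level within 8 deg, still (30 mm/s, 0.2 rad/s), touching no table; section free and still on the dome, within 18 mm of its top, tilted under 20 deg, untouched; flask, dish, pruner within 30 mm of their start (all of step 2 and linear speed of carrier below 0.03 m/s and angular speed of carrier below 0.2 rad/s and contact force between carrier and the fingers above 1 N and contact force between carrier and table below 0.02 N and angle between section's own z axis and vertical below 0.35 rad and linear speed of section below 0.05 m/s and contact force between section and carrier above 0.1 N and contact force between section and the fingers below 0.02 N and contact force between section and the arm below 0.02 N and distance of each of flask, dish, pruner from where it was at the start of the episode below 0.03 m); the arm keeps its last pose, push and grip.
It fails at once if flask, dish or pruner is shoved or knocked over (distance of any of flask, dish, pruner from where it was at the start of the episode above 0.03 m or angle between flask's own z axis and vertical above 0.6 rad).
It also fails if it takes over 54 s, if anything falls off the work surface, if the arm or the gripper's body presses on something with over 40 N, if the wrist force passes 120 N, or if a joint passes its speed limit or range.

## Working session

There is one attempt and no reset: what is moved stays moved. The work goes in short steps, Python scripts to look and compute and a tool call to move; the robot and the scene stay as the last step left them, time stands still between calls to the robot, and variables do not carry over. Pictures are saved under pics/ and viewed, about 8 in all and at most 12, crops included, and the job is handed in when it is done.

Besides the shell and the picture viewer there is one more tool, called after "Request:" as name(argument=value, ...) on one line, values as JSON. servo_tool: Moves the arm, as the interface text tells. Its arguments: {"type":"object","properties":{"motion":{"type":"array","items":{"type":"array","items":{"type":"array","items":{"type":"number"}}}},"claw":{"type":"number"},"force":{"type":"number"}},"required":["motion"]}

```bash
ls; mkdir -p pics
cat > h.py <<'E'
import numpy as np, cv2
from bench import ctrl
def shot(n,f=None):
    info=ctrl.camera_info(n); im=np.array(ctrl.read_camera(n))
    if f: cv2.imwrite('pics/'+f,im[:,:,::-1])
    return im,info
def proj(info,P):
    P=np.atleast_2d(P); W=np.array(info['world_to_cam']); c=P@W[:3,:3].T+W[:3,3]
    q=np.c_[c[:,0],-c[:,1],-c[:,2]]@np.array(info['mtx']).T
    return q[:,:2]/q[:,2:]
def ray(info,uv,z):
    W=np.array(info['world_to_cam']);R=W[:3,:3];o=-R.T@W[:3,3]
    d=np.linalg.inv(np.array(info['mtx']))@[uv[0],uv[1],1]; d=R.T@np.array([d[0],-d[1],-d[2]])
    return o+d*(z-o[2])/d[2]
E
python3 - <<'E'
from h import *
a,i=shot('top','top.png'); b,j=shot('scene','scene.png'); 
print(i,j,sep='\n'); s=ctrl.read_state(); print({k:np.round(s[k],3) for k in s}, ctrl.grip_point_offset)
E
```

```text
pics
{'mtx': array([[386.33947374,   0.        , 313.90484002],
       [  0.        , 386.33947374, 193.23263706],
       [  0.        ,   0.        ,   1.        ]]), 'world_to_cam': array([[ 0.00904974, -0.99989393,  0.01141221,  0.03807403],
       [ 0.98904309,  0.01063209,  0.14724376, -0.58234073],
       [-0.14734948,  0.00995465,  0.9890344 , -0.76535189],
       [ 0.        ,  0.        ,  0.        ,  1.        ]])}
{'mtx': array([[420.75288613,   0.        , 316.93785432],
       [  0.        , 420.75288613, 200.63197111],
       [  0.        ,   0.        ,   1.        ]]), 'world_to_cam': array([[-0.87134811,  0.49049259,  0.01301914,  0.48118566],
       [-0.39881111, -0.72343652,  0.56355063,  0.20640034],
       [ 0.28583593,  0.48585659,  0.82597893, -1.19986759],
       [ 0.        ,  0.        ,  0.        ,  1.        ]])}
{'t': np.float64(0.1), 'joints': array([ 1.091,  0.469, -0.049,  1.534,  0.024,  1.141, -0.082]), 'qvel': array([ 0.002, -0.001,  0.001, -0.002, -0.003,  0.001, -0.001]), 'joint_torque': array([ 0.0000e+00, -5.0917e+01, -8.1000e-02, -2.3683e+01, -6.1000e-02,
        3.4000e-02,  0.0000e+00]), 'tcp_pos': array([ 0.294, -0.607,  0.404]), 'orientation': array([-1.388,  0.872, -0.87 ]), 'wrist_force': array([ 0.291,  0.932, -0.481]), 'moment': array([ 0.015, -0.016,  0.019]), 'width': np.float64(0.087)} 0.1635
```

View pics/top.png

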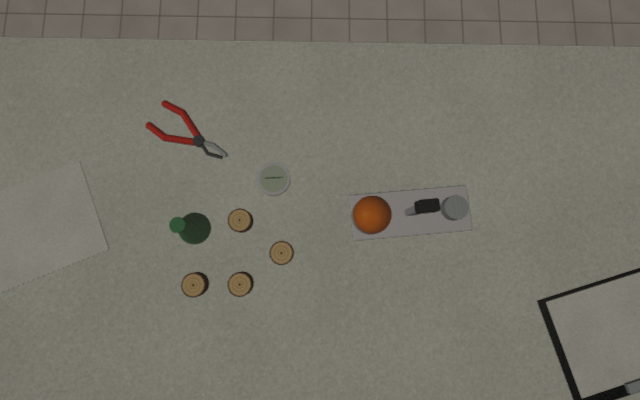

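View pics/scene.png

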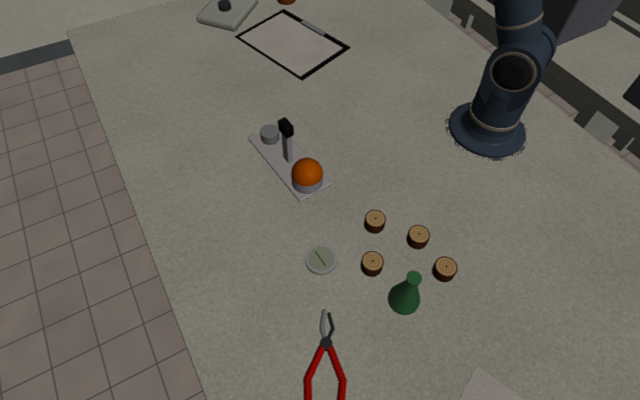

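Candidates for the section in the top view are the discs at (239,220), (281,253), (193,285) and (239,285). World −y (the robot's right) is image right, so I choose the one at (281,253), which is (375,220) in the scene view.

```bash
cat >> h.py <<'E'
def blobs(m,amin=60):
    n,l,s,c=cv2.connectedComponentsWithStats(m.astype(np.uint8)*255)
    return [(c[k],s[k],l==k) for k in range(1,n) if s[k][4]>amin]
def tri(i1,p1,i2,p2):
    def od(i,p):
        a=ray(i,p,0.);b=ray(i,p,.3);return a,(b-a)/np.linalg.norm(b-a)
    a,d=od(i1,p1);b,e=od(i2,p2)
    s=np.linalg.lstsq(np.c_[d,-e],b-a,rcond=None)[0]
    P,Q=a+s[0]*d,b+s[1]*e
    return (P+Q)/2,np.linalg.norm(P-Q)
E
python3 - <<'E'
from h import *
from scipy.spatial.transform import Rotation as R
im={};inf={}
for n in('top','scene'):
    im[n]=cv2.imread(f'pics/{n}.png'); inf[n]=ctrl.camera_info(n)
    h=cv2.cvtColor(im[n],cv2.COLOR_BGR2HSV); H,S,V=cv2.split(h)
    o=(H>3)&(H<16)&(S>190)&(V>60); w=(H>8)&(H<25)&(S>60)&(S<190)&(V>90); k=V<45
    for nm,m in('orange',o),('wood',w),('dark',k):
        for c,s,_ in blobs(m,50):
            if s[4]<3000: print(n,nm,c.round(1),s,'z0',ray(inf[n],c,{'orange':.05,'wood':.03,'dark':.135}[nm]).round(4))
for n,p in('top',(255,220)),('scene',(340,170)): print(n,cv2.cvtColor(im[n],cv2.COLOR_BGR2HSV)[200:232:8,405:440:7].tolist() if n=='top' else '')
s=ctrl.read_state(); print(R.from_rotvec(s['orientation']).as_matrix().round(3))
t=im['top'][160:310,160:490]; cv2.imwrite('pics/crop.png',cv2.resize(t,None,fx=2.4,fy=2.4,interpolation=cv2.INTER_CUBIC))
E
```

```text
top orange [368.6 215.2] [354 199  33  34 739] z0 [ 0.5364 -0.0692  0.05  ]
top wood [382.9 213.6] [379 203   8  24  57] z0 [ 0.542  -0.1025  0.03  ]
top wood [238.9 219.7] [228 210  22  21 362] z0 [0.5259 0.2007 0.03  ]
top wood [280.8 252.5] [270 242  22  22 374] z0 [0.4587 0.1113 0.03  ]
top wood [239.1 284.1] [229 273  22  23 389] z0 [0.3939 0.1952 0.03  ]
top wood [192.6 284.6] [182 274  22  22 386] z0 [0.3923 0.2903 0.03  ]
top dark [426.8 205.6] [415 199  25  15 299] z0 [ 0.5473 -0.1641  0.135 ]
top dark [579.1 347. ] [ 538  268  102  132 1348] z0 [ 0.2995 -0.4246  0.135 ]
top dark [204.4 281. ] [198 273  10  20  60] z0 [0.4078 0.2388 0.135 ]
scene orange [307.1 171.9] [294 158  28  28 640] z0 [ 0.5405 -0.0717  0.05  ]
scene wood [375.2 217.9] [366 210  20  16 236] z0 [0.4585 0.1119 0.03  ]
scene wood [418.9 233.5] [410 226  19  16 248] z0 [0.394  0.1959 0.03  ]
scene wood [372.3 260.5] [363 252  20  18 283] z0 [0.526  0.2012 0.03  ]
scene wood [445.9 266. ] [436 257  21  19 295] z0 [0.3921 0.2906 0.03  ]
scene dark [224.1   5.1] [218   0  13  11 114] z0 [ 0.4837 -0.707   0.13
[... 736 characters left out ...]
 [0.4711 0.2467 0.135 ]
scene dark [369.2 270.9] [361 262  20  14 102] z0 [0.5831 0.2534 0.135 ]
scene dark [440.  275.4] [432 264  21  18 121] z0 [0.471  0.3261 0.135 ]
scene dark [397.3 293. ] [388 280  23  31 299] z0 [0.5622 0.3155 0.135 ]
scene dark [327.4 336.1] [320 313  14  38 166] z0 [0.7142 0.3209 0.135 ]
top [[[10, 19, 122], [11, 17, 123], [15, 21, 48], [12, 39, 33], [30, 40, 32]], [[19, 17, 119], [15, 16, 95], [18, 36, 35], [15, 28, 36], [25, 45, 34]], [[15, 17, 120], [13, 15, 123], [15, 17, 121], [11, 17, 123], [15, 13, 120]], [[15, 17, 123], [17, 19, 123], [9, 15, 122], [15, 17, 122], [17, 15, 122]]]
scene 
[[ 0.436 -0.001  0.9  ]
 [-0.9    0.002  0.436]
 [-0.002 -1.    -0.   ]]
```

View pics/crop.png

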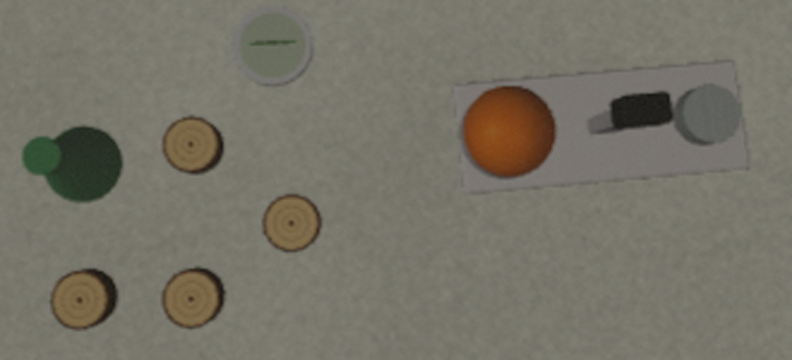

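Run:
```python
from h import *
C={}
for n in('top','scene'):
    im=cv2.imread(f'pics/{n}.png'); inf=ctrl.camera_info(n); C[n]=inf
    H,S,V=cv2.split(cv2.cvtColor(im,cv2.COLOR_BGR2HSV))
    m=(((H<20)|(H>175))&(S>140)&(V>40))
    b=max([x for x in blobs(m,200) if (abs(x[0]-( [370,215] if n=='top' else [307,172]))<15).all()],key=lambda x:x[1][4])
    ct=max(cv2.findContours(b[2].astype(np.uint8),0,1)[0],key=cv2.contourArea)
    c,r=cv2.minEnclosingCircle(ct); print(n,b[0],b[1],c,r)
    C[n+'c']=c; print(ray(inf,c,.04).round(4), ray(inf,b[0],.045).round(4), 'proj r', 386*.04/.72)
print(tri(C['top'],C['topc'],C['scene'],C['scenec']))
k=np.array([(455,87),(733,62),(748,167),(465,192)])/2.4+160-.3
P=np.array([ray(C['top'],p,.008)[:2] for p in k]); c=P.mean(0); 
e=P[0]+P[3]-P[1]-P[2]; e/=np.linalg.norm(e); print(P.round(4),'ctr',c,'ydir',e,'dome',c+.09*e,'gripyaw',np.arctan2(-e[0],e[1]))
print([np.linalg.norm(P[a]-P[b]).round(4) for a,b in((0,1),(1,2),(2,3),(3,0))])
```

```text
top [371.76632935 214.20883165] [ 354  196   37   37 1087] (371.7192077636719, 214.054443359375) 18.72510528564453
[ 0.5397 -0.0772  0.04  ] [ 0.5389 -0.0765  0.045 ] proj r 21.444444444444443
scene [306.66715543 171.88856305] [292 158  31  28 682] (306.73809814453125, 172.88095092773438) 15.302972793579102
[ 0.539  -0.0764  0.04  ] [ 0.5395 -0.0758  0.045 ] proj r 21.444444444444443
(array([ 0.53935021, -0.07687916,  0.0399022 ]), np.float64(0.0010584636091690105))
[[ 0.582  -0.0338]
 [ 0.6078 -0.289 ]
 [ 0.5119 -0.2979]
 [ 0.4872 -0.0424]] ctr [ 0.54722681 -0.16576814] ydir [-0.09867975  0.99511924] dome [ 0.53834563 -0.07620741] gripyaw 0.09884061008725524
[np.float64(0.2565), np.float64(0.0963), np.float64(0.2567), np.float64(0.0952)]
```

The chosen disc is confirmed in the crop at (292,222): it is the rightmost, at about (0.4587, 0.1115). The dome is at (0.539, −0.077), the grip at about (0.548, −0.166), and the carrier yaw is 0.099.

Request:
servo_tool(motion=[[[2.5, 4.3, 0, 0.14], [2.5, 4.3, 0, 0.15], [2.5, 4.3, 0, 0.15], [2.5, 4.3, 0, 0.15], [2.5, 4.3, 0, 0.15], [2.5, 4.3, 0, 0.15], [2.5, 4.3, 0, 0.15], [2.5, 4.3, 0, 0.15]]], claw=8.7)

```text
t: 0.9
tcp_pos: [0.4946, -0.2617, 0.4046]
orientation: [-1.57, -0.059, 0.06]
wrist_force: [0.9, -0.4, 0.5]
width: 0.0868
```

Request:
servo_tool(motion=[[[-0.4, 4.6, 0, 0.03], [-0.4, 4.6, 0, 0], [-0.4, 4.6, 0, 0], [-0.4, 4.6, -1, 0], [-0.4, 4.6, -2, 0], [-0.4, 4.6, -2, 0], [-0.4, 4.0, -2, 0], [-0.4, 3.0, -2, 0]]])

```text
t: 1.7
tcp_pos: [0.4614, 0.0844, 0.3144]
orientation: [-1.569, -0.081, 0.08]
wrist_force: [1.2, -1.0, -0.4]
width: 0.087
```

Request:
servo_tool(motion=[[[0, 2, -1, 0], [0, 0, 0, 0], [0, 0, 0, 0]]])

```text
t: 2.0
tcp_pos: [0.4622, 0.1016, 0.3049]
orientation: [-1.57, -0.078, 0.08]
wrist_force: [-0.9, 0.1, 0.4]
width: 0.0871
```

```bash
cat >> h.py <<'E'
from scipy.spatial.transform import Rotation as R
def st():
    s=ctrl.read_state(); M=R.from_rotvec(s['orientation']).as_matrix()
    g=np.array(s['tcp_pos'])+M[:,1]*ctrl.grip_point_offset
    print('t',round(float(s['t']),2),'tcp',np.round(s['tcp_pos'],4),'grasp',g.round(4),'jawyaw',round(np.arctan2(M[1,0],M[0,0]),3),'ydir',M[:,1].round(3),'F',np.round(s['wrist_force'],2),'w',round(float(s['width']),4))
    return g
E
python3 - <<'E'
from h import *
st(); im,i=shot('wrist','w1.png'); print(proj(i,[.4587,.1115,.03]))
E
```

```text
t 2.0 tcp [0.4622 0.1016 0.3049] grasp [0.4621 0.1016 0.1414] jawyaw 0.101 ydir [-0.001 -0.    -1.   ] F [-0.93  0.11  0.43] w 0.0871
[[314.67697488 196.32130481]]
```

View pics/w1.png

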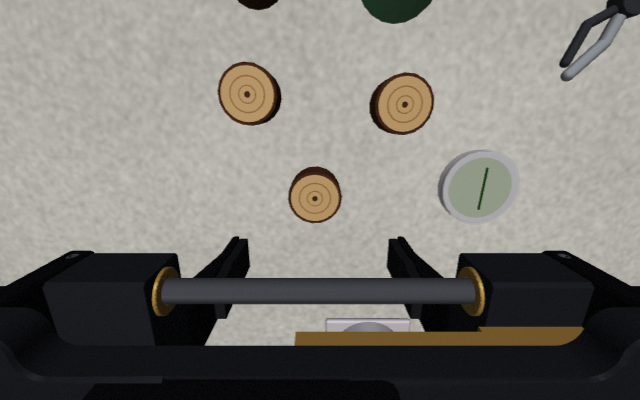

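The wrist view shows the target disc's centre at (315,198), against a prediction of (314.7,196.3), so the estimate is good to about 1 mm. The neighbours at (247,94) and (404,104) are clear of the fingers. I'll descend and grasp.

Request:
servo_tool(motion=[[[-0.35, 0.95, 0, 0], [0, 0, -2, 0], [0, 0, -2.5, 0], [0, 0, -2.5, 0], [0, 0, -2, 0], [0, 0, -1.5, 0], [0, 0, -1.0, 0], [0, 0, -0.4, 0]]])

```text
t: 2.85
tcp_pos: [0.4587, 0.111, 0.1856]
orientation: [-1.57, -0.078, 0.078]
wrist_force: [-0.5, -0.5, -0.5]
width: 0.0874
```

Request:
servo_tool(motion=[[[0, 0, 0, 0], [0, 0, 0, 0], [0, 0, 0, 0], [0, 0, 0, 0], [0, 0, 0, 0], [0, 0, 0, 0]]], claw=4.0, force=15)

```text
t: 3.45
tcp_pos: [0.4587, 0.1113, 0.1862]
orientation: [-1.569, -0.079, 0.078]
wrist_force: [-0.1, 0.0, 2.3]
width: 0.0497
```

```bash
python3 -c "
from h import *
st()"
```

```text
t 3.45 tcp [0.4587 0.1113 0.1862] grasp [0.4588 0.1113 0.0227] jawyaw 0.1 ydir [ 0.  0. -1.] F [-0.15  0.01  2.34] w 0.0497
```

Request:
servo_tool(motion=[[[0, 0, 1, 0], [0, 0, 2, 0], [0, 0, 2.5, 0], [0, 0, 2.5, 0], [0, 0, 2, 0], [0, 0, 1, 0], [0, 0, 0, 0]]])

```text
t: 4.15
tcp_pos: [0.459, 0.1115, 0.2974]
orientation: [-1.569, -0.081, 0.076]
wrist_force: [-0.5, -0.4, -1.0]
width: 0.0496
```

Request:
servo_tool(motion=[[[0.5, -1.2, 0, 0], [1.2, -2.8, 0, 0], [1.5, -3.5, 0, 0], [1.5, -3.5, 0, 0], [1.5, -3.5, 0, 0], [1.2, -2.8, 0, 0], [0.6, -1.5, 0, 0], [0, 0, 0, 0]]])

```text
t: 4.95
tcp_pos: [0.5388, -0.0794, 0.2947]
orientation: [-1.57, -0.073, 0.076]
wrist_force: [-0.4, -0.4, -0.3]
width: 0.0498
```

Run:
```python
from h import *
g=st(); a,i=shot('wrist','w2.png'); b,j=shot('scene','s2.png')
c=np.hstack([a[:,:,::-1][100:400,120:520],cv2.resize(b[60:260,200:440,::-1],(400,300))]); cv2.imwrite('pics/v2.png',c)
P=[[.539,-.0767,.08]]; print(proj(i,P),proj(j,P),proj(i,g),proj(j,g))
```

```text
t 4.95 tcp [ 0.5388 -0.0794  0.2947] grasp [ 0.5385 -0.0794  0.1312] jawyaw 0.095 ydir [-0.002 -0.    -1.   ] F [-0.42 -0.38 -0.25] w 0.0498
[[318.20458246 228.60024708]] [[306.57397139 162.56406005]] [[316.71957091 267.45323202]] [[306.05301892 147.58931889]]
```

View pics/v2.png

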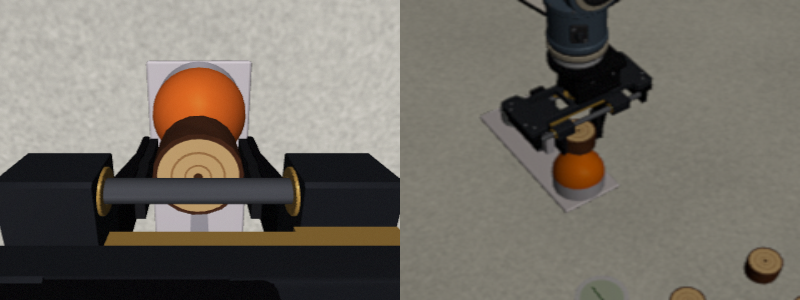

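Run:
```python
from h import *
i=ctrl.camera_info('wrist'); im=cv2.imread('pics/w2.png'); H,S,V=cv2.split(cv2.cvtColor(im,cv2.COLOR_BGR2HSV))
m=((H<20)&(S>140)&(V>60)); b=max(blobs(m,500),key=lambda x:(x[1][4] if 150<x[0][1]<240 else 0)); print(b[0],b[1])
ct=max(cv2.findContours(b[2].astype(np.uint8),0,1)[0],key=cv2.contourArea)[:,0,:].astype(float)
p=ct[ct[:,1]<212]; A=np.c_[2*p,np.ones(len(p))]; s=np.linalg.lstsq(A,(p**2).sum(1),rcond=None)[0]
r=np.sqrt(s[2]+s[0]**2+s[1]**2); print('circ',s[:2],r,ray(i,s[:2],.04), 'proj dome centre',proj(i,[.539,-.0767,.04]))
print('pith',ray(i,(319,277),.1385))
```

```text
[318.92680695 200.04917658] [ 273  168   92   72 4372]
circ [318.6983002  212.92685456] 45.53278381457422 [ 0.53894451 -0.07434864  0.04      ] proj dome centre [[318.48691806 215.4767254 ]]
pith [ 0.53925938 -0.07725928  0.1385    ]
```

Request:
servo_tool(motion=[[[0, 0.25, 0, 0], [0, 0, -0.6, 0], [0, 0, -0.8, 0], [0, 0, -0.6, 0], [0, 0, -0.3, 0], [0, 0, -0.2, 0], [0, 0, 0, 0], [0, 0, 0, 0]]])

```text
t: 5.85
tcp_pos: [0.5388, -0.0742, 0.2711]
orientation: [-1.569, -0.079, 0.078]
wrist_force: [0.1, -0.6, -1.1]
width: 0.0496
```

Request:
servo_tool(motion=[[[0, 0, -0.1, 0], [0, 0, -0.05, 0], [0, 0, 0, 0], [0, 0, 0, 0]]])

```text
t: 6.25
tcp_pos: [0.5387, -0.0742, 0.2696]
orientation: [-1.569, -0.079, 0.078]
wrist_force: [-0.2, 0.5, -0.6]
width: 0.0496
```

```bash
python3 -c "
from h import *
st()"
```

```text
t 6.25 tcp [ 0.5387 -0.0742  0.2696] grasp [ 0.5387 -0.0742  0.1061] jawyaw 0.1 ydir [ 0. -0. -1.] F [-0.21  0.49 -0.64] w 0.0496
```

The last picture was taken before the arm settled, so the shift overshot by about 2.5 mm. I'll correct that and recheck with an image at a settled pose.

Request:
servo_tool(motion=[[[0, -0.25, 0, 0], [0, 0, 0, 0], [0, 0, 0, 0], [0, 0, 0, 0]]])

```text
t: 6.65
tcp_pos: [0.5387, -0.0766, 0.2695]
orientation: [-1.569, -0.079, 0.078]
wrist_force: [-0.5, -0.4, -1.2]
width: 0.0496
```

Run:
```python
from h import *
g=st(); a,i=shot('wrist','w3.png'); im=a[:,:,::-1].copy(); H,S,V=cv2.split(cv2.cvtColor(im,cv2.COLOR_BGR2HSV))
m=((H<20)&(S>140)&(V>60)); b=max(blobs(m,300),key=lambda x:(x[1][4] if 150<x[0][1]<260 else 0)); print(b[0],b[1])
ct=max(cv2.findContours(b[2].astype(np.uint8),0,1)[0],key=cv2.contourArea)[:,0,:].astype(float)
p=ct[ct[:,1]<b[1][1]+44]; A=np.c_[2*p,np.ones(len(p))]; s=np.linalg.lstsq(A,(p**2).sum(1),rcond=None)[0]
print('circ',s[:2],np.sqrt(s[2]+s[0]**2+s[1]**2),ray(i,s[:2],.04), 'static',proj(i,[.539,-.0767,.04]))
b,j=shot('scene','s3.png')
c=np.hstack([im[150:350,190:450],cv2.resize(b[100:220,240:396,::-1],(260,200))]); cv2.imwrite('pics/v3.png',cv2.resize(c,None,fx=1.5,fy=1.5,interpolation=cv2.INTER_CUBIC))
print('grasp px', proj(i,g+[0,0,.0073]))
```

```text
t 6.65 tcp [ 0.5387 -0.0766  0.2695] grasp [ 0.5387 -0.0766  0.106 ] jawyaw 0.1 ydir [ 0.  0. -1.] F [-0.52 -0.36 -1.18] w 0.0496
[317.84766585 206.83046683] [ 267  177  102   70 4070]
circ [317.86025134 207.43533961] 35.36614951510473 [ 0.53792599 -0.06249356  0.04      ] static [[317.41467268 224.74912559]]
grasp px [[316.70013478 274.36108958]]
```

View pics/v3.png

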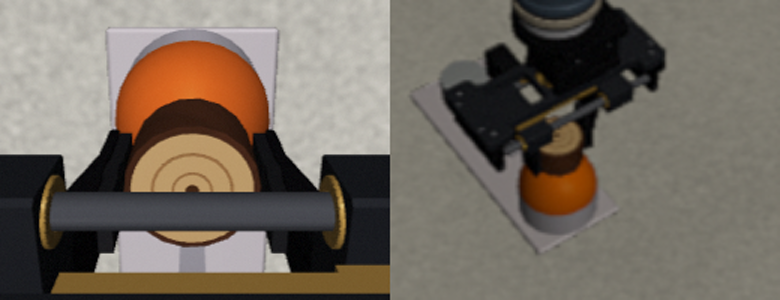

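Run:
```python
from h import *
i=ctrl.camera_info('wrist'); print(st())
im=cv2.imread('pics/w3.png'); H,S,V=cv2.split(cv2.cvtColor(im,cv2.COLOR_BGR2HSV)); m=((H<20)&(S>140)&(V>60))
for lim in (205,214):
    p=[]
    for r in range(178,lim+1):
        c=np.where(m[r,250:390])[0]+250; p+=[(c.min()-.5,r),(c.max()+.5,r)]
    p=np.array(p,float); s=np.linalg.lstsq(np.c_[2*p,np.ones(len(p))],(p**2).sum(1),rcond=None)[0]
    print(lim,s[:2],np.sqrt(s[2]+s[0]**2+s[1]**2),ray(i,s[:2],.04))
# same fit on rendered ideal sphere silhouette
W=np.array(i['world_to_cam']);o=-W[:3,:3].T@W[:3,3];C=np.array([.539,-.0767,.04]);d=C-o;L=np.linalg.norm(d);n=d/L
u=np.cross(n,[1,0,0]);u/=np.linalg.norm(u);v=np.cross(n,u);t=np.linspace(0,6.28,200)[:,None]
q=proj(i,C-n*.04**2/L+.04*np.sqrt(1-(.04/L)**2)*(u*np.cos(t)+v*np.sin(t)))
print('ideal',q.min(0),q.max(0),o,'pith',ray(i,(318,276),.1133))
```

```text
t 6.75 tcp [ 0.5387 -0.0766  0.2696] grasp [ 0.5387 -0.0766  0.1061] jawyaw 0.1 ydir [ 0.  0. -1.] F [ 0.13  0.74 -0.4 ] w 0.0498
[ 0.53870096 -0.0765858   0.10605369]
205 [317.80407976 228.37597545] 51.94068439525848 [ 0.53960769 -0.0796509   0.04      ]
214 [317.8144406  227.42431919] 51.21179554623212 [ 0.53953556 -0.07885054  0.04      ]
ideal [265.46929736 173.42914322] [369.3194439  277.55246049] [0.53108918 0.00474444 0.24904689] pith [ 0.53948238 -0.07752086  0.1133    ]
```

Run:
```python
from h import *
i=ctrl.camera_info('wrist')
for y in(-.0757,-.0767,-.0777,-.0787): print(y,proj(i,[.5375,y+.04,.04]),proj(i,[[.579,y+.002,.046],[.499,y+.002,.046]]).round(1).tolist())
```

```text
-0.0757 [[320.89818562 173.18419447]] [[369.9, 228.9], [265.1, 219.1]]
-0.0767 [[320.75920643 174.50919446]] [[369.7, 230.1], [265.1, 220.3]]
-0.0777 [[320.62061444 175.83050299]] [[369.5, 231.3], [265.0, 221.6]]
-0.0787 [[320.48240802 177.14813547]] [[369.3, 232.5], [264.9, 222.8]]
```

The dome centre is at y≈−0.078 and the disc centre at y≈−0.0775, so it's centred within about 1 mm. Next I'll lower to contact.

Request:
servo_tool(motion=[[[0, 0, -0.1, 0], [0, 0, -0.1, 0], [0, 0, -0.08, 0], [0, 0, 0, 0], [0, 0, 0, 0]]])

```text
t: 7.25
tcp_pos: [0.5386, -0.0766, 0.2667]
orientation: [-1.569, -0.079, 0.079]
wrist_force: [-0.5, 0.4, -0.2]
width: 0.0494
```

Request:
servo_tool(motion=[[[0, 0, -0.05, 0], [0, 0, 0, 0], [0, 0, 0, 0]]])

```text
t: 7.55
tcp_pos: [0.5387, -0.0766, 0.2666]
orientation: [-1.57, -0.079, 0.078]
wrist_force: [-2.0, 0.5, 5.5]
width: 0.0498
```

Request:
servo_tool(motion=[[[0, 0, -0.05, 0], [0, 0, 0, 0], [0, 0, 0, 0]]])

```text
t: 7.85
tcp_pos: [0.5387, -0.0765, 0.2665]
orientation: [-1.57, -0.078, 0.078]
wrist_force: [-3.6, 0.4, 8.3]
width: 0.0498
```

Request:
servo_tool(motion=[[[0, 0, 0.07, 0], [0, 0, 0, 0], [0, 0, 0, 0]]], force=5)

```text
t: 8.15
tcp_pos: [0.5388, -0.0766, 0.2666]
orientation: [-1.569, -0.079, 0.078]
wrist_force: [-0.5, 0.0, 4.1]
width: 0.0499
```

Request:
servo_tool(motion=[[[0, 0, 0, 0], [0, 0, 0, 0], [0, 0, 0, 0], [0, 0, 0, 0], [0, 0, 0, 0], [0, 0, 0, 0], [0, 0, 0, 0], [0, 0, 0, 0]]], claw=8.7)

```text
t: 8.95
tcp_pos: [0.5387, -0.0767, 0.2665]
orientation: [-1.569, -0.079, 0.078]
wrist_force: [-0.1, 0.9, 0.0]
width: 0.0867
```

Run:
```python
from h import *
st(); a,i=shot('wrist','w4.png'); b,j=shot('scene','s4.png')
c=np.hstack([a[150:350,190:450,::-1],cv2.resize(b[100:220,240:396,::-1],(260,200))]); cv2.imwrite('pics/v4.png',cv2.resize(c,None,fx=1.5,fy=1.5,interpolation=cv2.INTER_CUBIC))
```

```text
t 8.95 tcp [ 0.5387 -0.0767  0.2665] grasp [ 0.5387 -0.0767  0.103 ] jawyaw 0.1 ydir [ 0.  0. -1.] F [-0.06  0.95  0.04] w 0.0867
```

View pics/v4.png

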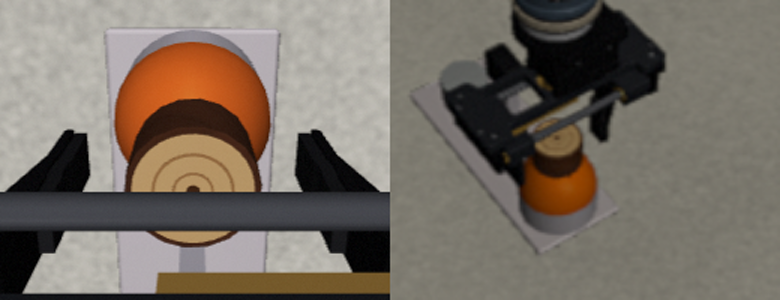

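The section sits level and free on the dome, disc pith at crop (193,190). Next I'll lift straight up and move over the grip.

Request:
servo_tool(motion=[[[0, 0, 0.5, 0], [0, 0, 1.5, 0], [0, 0, 2, 0], [0, 0, 2, 0], [0, 0, 2, 0], [0, 0, 1.5, 0], [0, 0, 1, 0], [0, 0, 0, 0]]])

```text
t: 9.85
tcp_pos: [0.539, -0.0765, 0.3731]
orientation: [-1.57, -0.081, 0.076]
wrist_force: [0.0, 0.0, 1.0]
width: 0.0868
```

Request:
servo_tool(motion=[[[0.1, -1, 0, 0], [0.2, -2, 0, 0], [0.3, -3, 0, 0], [0.2, -2, 0, 0], [0.1, -1, 0, 0], [0, 0, 0, 0], [0, 0, 0, 0], [0, 0, 0, 0]]])

```text
t: 10.65
tcp_pos: [0.5477, -0.1651, 0.3713]
orientation: [-1.568, -0.08, 0.08]
wrist_force: [0.5, 1.0, 0.3]
width: 0.0869
```

Run:
```python
from h import *
g=st(); a,i=shot('wrist','w5.png'); b,j=shot('top','t5.png')
c=np.hstack([cv2.resize(a[:,:,::-1],(480,300)),cv2.resize(b[160:260,320:420+6,::-1],(318,300))]); cv2.imwrite('pics/v5.png',c)
o=np.array([.548,-.1672,0]); ex=np.array([.995,.0987,0]); ey=np.array([-.0987,.995,0])
P=np.array([o+sx*.012*ex+sy*.02*ey+[0,0,.142] for sx in(-1,1) for sy in(-1,1)]+[o+.09*ey+[0,0,.11]]); q=proj(i,P); print(q.round(1), (q*.75).round(0).tolist())
```

```text
t 10.65 tcp [ 0.5477 -0.1651  0.3713] grasp [ 0.5476 -0.165   0.2078] jawyaw 0.102 ydir [-0.     0.001 -1.   ] F [0.55 1.02 0.26] w 0.0869
[[302.2 250.5]
 [301.6 203. ]
 [332.  250.6]
 [333.  203.1]
 [317.6 107.4]] [[227.0, 188.0], [226.0, 152.0], [249.0, 188.0], [250.0, 152.0], [238.0, 81.0]]
```

View pics/v5.png

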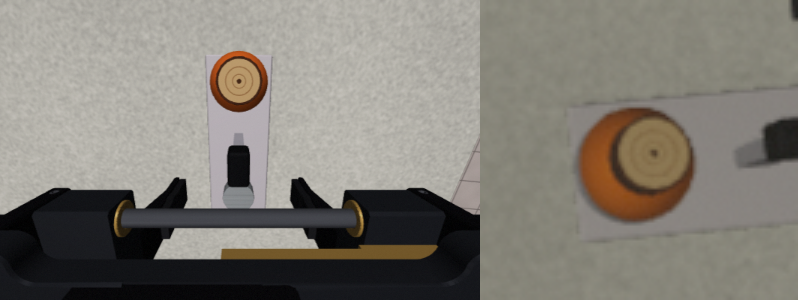

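The grip block (about (228–250, 147–187) in the half-scale view) and the section pith (239,81) match predictions. I'll descend onto the grip and close.

Request:
servo_tool(motion=[[[0, -0.2, -0.8, 0], [0, 0, -1.5, 0], [0, 0, -2, 0], [0, 0, -1.6, 0], [0, 0, -1.2, 0], [0, 0, -0.7, 0], [0, 0, -0.4, 0], [0, 0, 0, 0]]])

```text
t: 11.55
tcp_pos: [0.5477, -0.1686, 0.289]
orientation: [-1.569, -0.078, 0.079]
wrist_force: [0.0, -0.1, 0.6]
width: 0.0869
```

Request:
servo_tool(motion=[[[0, 0, 0, 0], [0, 0, 0, 0], [0, 0, 0, 0]]], claw=3.0, force=5)

```text
t: 11.85
tcp_pos: [0.5478, -0.1687, 0.29]
orientation: [-1.57, -0.079, 0.078]
wrist_force: [0.8, 0.0, -0.6]
width: 0.0708
```

Request:
servo_tool(motion=[[[0, 0, 0, 0], [0, 0, 0, 0], [0, 0, 0, 0], [0, 0, 0, 0]]])

```text
t: 12.25
tcp_pos: [0.5477, -0.1686, 0.2894]
orientation: [-1.569, -0.079, 0.078]
wrist_force: [0.1, 0.3, 0.8]
width: 0.0389
```

Request:
servo_tool(motion=[[[0, 0, 0, 0], [0, 0, 0, 0]]], claw=2.7)

```text
t: 12.45
tcp_pos: [0.5477, -0.1687, 0.2894]
orientation: [-1.569, -0.079, 0.078]
wrist_force: [-0.3, -0.5, 0.0]
width: 0.0291
```

Request:
servo_tool(motion=[[[0, 0.15, 0, 0], [0, 0, 0, 0], [0, 0, 0, 0], [0, 0, 0, 0]]], claw=2.55)

```text
t: 12.85
tcp_pos: [0.5477, -0.1671, 0.2894]
orientation: [-1.569, -0.079, 0.078]
wrist_force: [0.2, 0.8, -0.6]
width: 0.0257
```

Request:
servo_tool(motion=[[[0, 0, 0, 0], [0, 0, 0, 0], [0, 0, 0, 0], [0, 0, 0, 0]]], claw=2.0, force=5)

```text
t: 13.25
tcp_pos: [0.5477, -0.1671, 0.2894]
orientation: [-1.569, -0.079, 0.078]
wrist_force: [0.7, 0.3, -0.2]
width: 0.0239
```

Request:
servo_tool(motion=[[[0, 0, 0, 0], [0, 0, 0, 0], [0, 0, 0, 0]]], force=20)

```text
t: 13.55
tcp_pos: [0.5477, -0.1672, 0.2894]
orientation: [-1.569, -0.079, 0.078]
wrist_force: [0.4, 0.5, -0.8]
width: 0.0238
```

Request:
servo_tool(motion=[[[0, 0, 0, 0], [0, 0, 0, 0], [0, 0, 0, 0]]], force=45)

```text
t: 13.85
tcp_pos: [0.5477, -0.1671, 0.2894]
orientation: [-1.569, -0.079, 0.078]
wrist_force: [1.8, 1.0, -0.1]
width: 0.0238
```

Run:
```python
from h import *
st(); shot('wrist','w6.png')
im=cv2.imread('pics/w6.png'); H,S,V=cv2.split(cv2.cvtColor(im,cv2.COLOR_BGR2HSV))
print([(c.round(1),s[4]) for c,s,_ in blobs((H>8)&(H<25)&(S>60)&(S<190)&(V>90),200)],[(c.round(1),s) for c,s,_ in blobs((H<20)&(S>140)&(V>60),200)])
```

```text
t 13.85 tcp [ 0.5477 -0.1671  0.2894] grasp [ 0.5478 -0.1671  0.1259] jawyaw 0.1 ydir [ 0.  0. -1.] F [ 1.77  1.03 -0.11] w 0.0238
[(array([318.4,  97.6]), np.int32(6114)), (array([340.4, 337. ]), np.int32(4442))] [(array([316.6, 106.8]), array([ 265,   45,  106,  113, 3056], dtype=int32)), (array([339.3, 337.5]), array([ 176,  327,  309,   19, 4677], dtype=int32))]
```

Grip is firm at 23.8 mm. I'll lift slowly.

Request:
servo_tool(motion=[[[0, 0, 0.05, 0], [0, 0, 0.1, 0], [0, 0, 0.2, 0], [0, 0, 0.3, 0], [0, 0, 0.4, 0], [0, 0, 0.5, 0], [0, 0, 0.5, 0], [0, 0, 0.5, 0]]])

```text
t: 14.7
tcp_pos: [0.5477, -0.1671, 0.3155]
orientation: [-1.569, -0.079, 0.078]
wrist_force: [-0.3, 0.6, -3.6]
width: 0.0237
```

Run:
```python
from h import *
st(); shot('wrist','w7.png')
im=cv2.imread('pics/w7.png'); H,S,V=cv2.split(cv2.cvtColor(im,cv2.COLOR_BGR2HSV))
print([(c.round(1),s[4]) for c,s,_ in blobs((H>8)&(H<25)&(S>60)&(S<190)&(V>90),200)],[(c.round(1),s) for c,s,_ in blobs((H<20)&(S>140)&(V>60),200)])
```

```text
t 14.7 tcp [ 0.5477 -0.1671  0.3155] grasp [ 0.5478 -0.1671  0.152 ] jawyaw 0.1 ydir [ 0. -0. -1.] F [-0.3   0.59 -3.58] w 0.0237
[(array([318.4,  97.6]), np.int32(6112)), (array([340.5, 337. ]), np.int32(4443))] [(array([316.7, 107. ]), array([ 265,   45,  106,  113, 3068], dtype=int32)), (array([339.4, 337.5]), array([ 176,  327,  309,   19, 4662], dtype=int32))]
```

The section hasn't moved at all in the wrist view, so I'll carry on up to about 13 cm.

Request:
servo_tool(motion=[[[0, 0, 0.2, 0], [0, 0, 0.4, 0], [0, 0, 0.6, 0], [0, 0, 0.7, 0], [0, 0, 0.8, 0], [0, 0, 0.8, 0], [0, 0, 0.8, 0], [0, 0, 0.8, 0]]])

```text
t: 15.55
tcp_pos: [0.5477, -0.1671, 0.3668]
orientation: [-1.569, -0.079, 0.078]
wrist_force: [-0.7, 0.8, -3.6]
width: 0.0236
```

Request:
servo_tool(motion=[[[0, 0, 0.8, 0], [0, 0, 0.8, 0], [0, 0, 0.8, 0], [0, 0, 0.8, 0], [0, 0, 0.7, 0], [0, 0, 0.6, 0], [0, 0, 0.4, 0], [0, 0, 0.2, 0]]])

```text
t: 16.35
tcp_pos: [0.5477, -0.1671, 0.4173]
orientation: [-1.569, -0.079, 0.078]
wrist_force: [-0.0, 0.4, -2.9]
width: 0.0238
```

Request:
servo_tool(motion=[[[0, 0, 0.1, 0], [0, 0, 0, 0], [0, 0, 0, 0], [0, 0, 0, 0], [0, 0, 0, 0], [0, 0, 0, 0], [0, 0, 0, 0], [0, 0, 0, 0]]])

```text
t: 17.15
tcp_pos: [0.5477, -0.1671, 0.4179]
orientation: [-1.569, -0.079, 0.078]
wrist_force: [0.2, -0.0, -4.0]
width: 0.0237
```

Run:
```python
from h import *
st(); shot('wrist','w8.png'); b,j=shot('scene','s8.png')
im=cv2.imread('pics/w8.png'); H,S,V=cv2.split(cv2.cvtColor(im,cv2.COLOR_BGR2HSV))
print([(c.round(1),s[4]) for c,s,_ in blobs((H>8)&(H<25)&(S>60)&(S<190)&(V>90),200)],[(c.round(1),s) for c,s,_ in blobs((H<20)&(S>140)&(V>60),200)])
cv2.imwrite('pics/v8.png',np.hstack([im[20:320,120:520],cv2.resize(b[50:290,150:470,::-1],(400,300))]))
```

```text
t 17.15 tcp [ 0.5477 -0.1671  0.4179] grasp [ 0.5477 -0.1671  0.2544] jawyaw 0.1 ydir [ 0.  0. -1.] F [ 0.18 -0.02 -4.  ] w 0.0237
[(array([318.4,  97.4]), np.int32(6120)), (array([340.4, 337. ]), np.int32(4444))] [(array([316.7, 107.5]), array([ 265,   45,  106,  113, 3065], dtype=int32)), (array([339.1, 337.5]), array([ 176,  327,  309,   19, 4675], dtype=int32))]
```

View pics/v8.png

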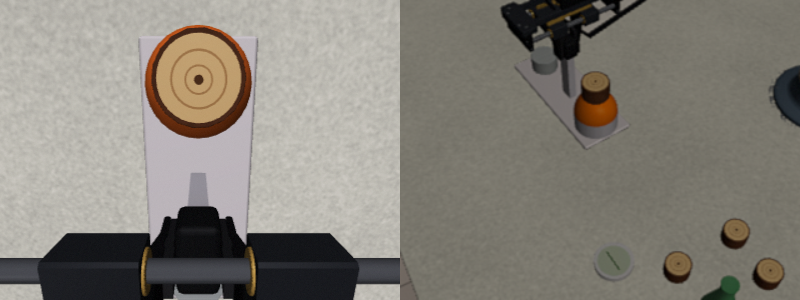

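The carrier is up 12.8 cm, level and still, with the section centred on the dome at (198,79) in the wrist crop. Handing in.

```bash
python3 -c "
from h import *
print(ctrl.hand_in()); st()"
```

```text
the job is handed in; nothing more can be done
None
the job is handed in; nothing more can be done
```

I placed the section from farthest to the robot's right on the dome and let go of it. I then lifted the carrier by its black grip and handed the job in while holding it up, at about 17 s. The hand-in gave no verdict.

- **Height and load:** the carrier was raised about 12.8 cm, and the wrist carried about 4 N, which matches the carrier plus the section.
- **Grip:** the fingers read 23.7 mm on the 24 mm block, with the force set to 45 N.
- **Balance:** the section's centre stayed within 0.2 px in the wrist camera through the lift, and the carrier looked level in the last picture. I judged level by eye there; I did not measure it.
- **Bystanders:** the gripper never went near the flask, dish or pruner. The dish and the part of the flask in view looked untouched. The pruner was outside the last crop, so I did not check it.

- **Overshoot over the dome:** a picture taken before the arm had settled made me overshoot by about 2.5 mm. I corrected this before lowering.
- **Dome position:** one circle fit of the dome was thrown off by the section covering it, so I dropped it. The remaining estimates of the dome centre differed by 1–2 mm, well inside what the balance needed.

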